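Unstack the jars and tin onto their own mats

TASK

Someone has stacked the spice jars on top of the wide jar and the tin: take both stacks apart and stand each thing upright in the middle of its own pot mat - the red-capped spice jar on the red mat, the green-capped one on the green mat, the wide jar with the dark lid on the yellow mat and the tin on the blue mat. Set them down without dropping or tipping any of them, and leave the kitchen timer and the sachet where they are.

Things in the scene. Friction and masses are not known exactly. Their poses are not given: they have to be found in the camera images.
- red_spice: on the near worktop (a similar one on the far counter is mere scenery): slim glass spice jar with a red screw cap, standing upright at the start on top of either the wide jar or the tin (it varies). 147 mm tall: body 42 mm across up to 113 mm, cap 40 mm across above that; about 0.13 kg. Origin: centre of its underside; z up along its axis.
- green_spice: on the near worktop (a similar one on the far counter is mere scenery): slim glass spice jar with a green screw cap, standing upright at the start on top of either the wide jar or the tin (it varies). 147 mm tall: body 42 mm across up to 113 mm, cap 40 mm across above that; about 0.13 kg. Origin: centre of its underside; z up along its axis.
- jar: wide glass jar with a dark brown lid and yellowish contents, upright on the worktop at the start with one spice jar standing on its lid. 86 mm tall; body up to 70 mm across (68 mm where gripped, at 50 mm up), lid 65 mm across; about 0.33 kg. Origin: centre of its underside; z up along its axis.
- tin: food tin with a gold top and a red, green and white picture label, upright at the start with one spice jar standing on it; it stands itself on a small bamboo board (126 x 142 mm, 14 mm high, fixed, to be left alone), so that its top is level with the wide jar's lid, 86 mm over the worktop. Cylinder 57 mm across, 72 mm tall, about 0.18 kg. Origin: centre of its underside; z up along its axis.
- mat_red: round red silicone pot mat lying on the worktop and fixed to it, 96 mm across, 5 mm thick, with a small hanging loop (ignore it) that sticks out 14 mm on its +x side. Origin: centre of its underside, at worktop level; z up, its flat top at z = 5 mm.
- mat_green: round green silicone pot mat lying on the worktop and fixed to it, 96 mm across, 5 mm thick, with a small hanging loop (ignore it) that sticks out 14 mm on its +x side. Origin: centre of its underside, at worktop level; z up, its flat top at z = 5 mm.
- mat_yellow: round yellow silicone pot mat lying on the worktop and fixed to it, 96 mm across, 5 mm thick, with a small hanging loop (ignore it) that sticks out 14 mm on its +x side. Origin: centre of its underside, at worktop level; z up, its flat top at z = 5 mm.
- mat_blue: round blue silicone pot mat lying on the worktop and fixed to it, 96 mm across, 5 mm thick, with a small hanging loop (ignore it) that sticks out 14 mm on its +x side. Origin: centre of its underside, at worktop level; z up, its flat top at z = 5 mm.
- timer: bystander: kitchen timer (the one on the near worktop) with a white base and a red top, 57 mm across, 47 mm tall, loose on the worktop between the stacks and the mats. Origin: centre of its underside.
- sachet: bystander: flat filled paper sachet, white and blue, 68 x 100 x 9 mm, loose on the worktop at the right. Origin: centre of its underside; y along its length.
Not all that is in view belongs to the job. Of the things that look like the red_spice, the largest one is meant.

How it is judged:
At the end, for the whole second after the job is handed in: The red-capped spice jar stands on the red mat, the green-capped one on the green mat, the wide jar on the yellow mat and the tin on the blue mat, each with its centre within 15 mm of the mat's centre, its underside on the mat's top, upright within about 6 degrees, released and at rest (horizontal distance between red_spice and mat_red below 0.015 m and z of red_spice in the frame of mat_red between 0.001 and 0.01 m and angle between each of red_spice, green_spice, jar, tin's own z axis and vertical below 0.1 rad and linear speed of each of red_spice, green_spice, jar, tin below 0.02 m/s and contact force between each of red_spice, green_spice, jar, tin and the fingers below 0.05 N and horizontal distance between green_spice and mat_green below 0.015 m and z of green_spice in the frame of mat_green between 0.001 and 0.01 m and horizontal distance between jar and mat_yellow below 0.015 m and z of jar in the frame of mat_yellow between 0.001 and 0.01 m and horizontal distance between tin and mat_blue below 0.015 m and z of tin in the frame of mat_blue between 0.001 and 0.01 m); the robot touches nothing.
It fails at once if one of the four things is tipped over (more than 35 degrees) (angle between any of red_spice, green_spice, jar, tin's own z axis and vertical above 0.61 rad).
It fails at once if one of the four things is dropped (falls free of the gripper at over 0.7 m/s, a drop of about 25 mm) ((linear speed of red_spice above 0.7 m/s and contact force between red_spice and the fingers below 0.05 N) or (linear speed of green_spice above 0.7 m/s and contact force between green_spice and the fingers below 0.05 N) or (linear speed of jar above 0.7 m/s and contact force between jar and the fingers below 0.05 N) or (linear speed of tin above 0.7 m/s and contact force between tin and the fingers below 0.05 N)).
It fails at once if the timer or the sachet is pushed more than 30 mm from where it was (distance of any of timer, sachet from where it was at the start of the episode above 0.03 m).
It also fails if it takes over 120 s, if anything falls off the work surface, if the arm or the gripper's body presses on something with over 40 N, if the wrist force passes 120 N, or if a joint passes its speed limit or range.

ROBOT

A 6-joint arm with a two-finger parallel gripper is mounted at the origin on a cart in front of the work surface, level with it; the furniture and walls round the work are solid. World frame = base frame: x ahead of the robot, y to its left, z up, the work surface at z = 0. Lengths are in m, angles in rad, forces in N, time in s.
With the tool pointing down it reaches from about 0.3 to 0.775 m from the base axis. Payload 14.6 kg.
Tool frame: the origin (TCP) lies midway between the tips of the shut fingers; the grasp point (between the pads) lies 19 mm behind it; z points along the fingers, y is the line along which they close (so a half turn about z gives the same grasp; the last joint's range is limited). The gripper opens to 94 mm and grips with 3 to 60 N. Pads are 16 mm wide; open, the fingers measure 119 mm over their backs; the gripper's body (75 mm by 177 mm) begins 78 mm behind the grasp point.
Start: joints at [-1.218, 0.3, 1.521, -0, 1.321, -0.067], TCP at [0.224, -0.502, 0.205] pointing down, gripper open.
Joint ranges: [-3.03, 3.03], [-0.79, 2.21], [0.23, 2.52], [-1.04, 4.18], [0, 3.07], [-2.55, 2.55]. Speed limits (rad/s): [2.22, 2.22, 2.57, 3.14, 3.14, 3.14].

INTERFACE

Orientations are given as a unit quaternion [w, x, y, z].
In Python, from rig import status, get_image, order gives the robot as it stands. The module is installed in compiled form; this text tells all that it offers.
- The arm moves only by the tool jog_arm, never from a script. Its argument "plan" is a list of rows, each a list of 2 entries, a list of its own where there are three numbers: the shift along the tool's x, y, z in m, then the turn, a rotation vector about the tool's x, y, z in degrees. A call has 1 to 8 rows; each row is the pose to reach, as a shift and turn from the pose commanded when the call began, along the tool's axes at that moment; what a row does not reach only later rows make up. A row lasts 1/10 s, in which the tool goes at most 50 mm and 8.59 degrees, less where a joint would pass 70% of its speed; a pose out of reach is approached as far as the arm can. A call with a gripper value outside its range is refused whole. "hand" is the opening, from 0 (shut) to 1 (fully open), set as the call begins (left out, the last holds). The fingers move at their own pace and stop on an object; "newtons" is the grip in N (left out, the last holds). Time passes only in rows, so rows that repeat a pose let the fingers close. It gives the time, the measured TCP pose, the force, the opening and the grip force at its end, in the units of the state.
- status.sense(): the state, without advancing time (a new reading comes with each control period).
- get_image(name): name is "scene" or "top" or "wrist"; returns a dict with "image" (420x560x3 uint8, blue, green, red), "vertical_fov" (degrees; the focal length in pixels is half the picture's height over the tangent of half this angle, whatever the lens; pixels are square), "cx", "cy" (the principal point, pixels), "rvec" (rotation vector, rad) and "tvec" (3), from world to camera coordinates, as OpenCV has them; the wrist camera has in their place "tool_from_camera" (4x4, takes a point from camera to tool coordinates, whose origin is the TCP and whose axes are the flange's). Camera axes: x right, y down, z forward; pixel columns grow to the right and rows downward; lengths in m; the calibration is good to about 2 mm. A picture is of the moment at which its call begins: read the wrist's pose just before it. There is no depth.
- order.sign_off(): hands the job in; it is judged then, once.
The state is a dict: "t": time; "qpos": joint angles; "qd": joint speeds; "joint_torque": joint torques, N m; "tool_pos": TCP position; "orientation": TCP orientation; "wrist_force": force on the tool from outside, world axes, zero at the start; "torque": the same for the moment, N m; "finger_gap": opening from 0.0 (shut) to 1.0 (fully open); "grasp_force": force on a finger pad.
Only numpy, scipy, OpenCV 4.12 (cv2) and the standard library are available. Lean on these libraries where they do the work, as an engineer would, in place of code of your own. Each camera call takes 0.05 s, during which the arm holds its last target. There are 200 camera calls.

## Working session

There is one attempt and no reset: what is moved stays moved. The work goes in short steps, Python scripts to look and compute and a tool call to move; the robot and the scene stay as the last step left them, time stands still between calls to the robot, and variables do not carry over. Pictures are saved under pics/ and viewed, at most 14 in all, crops included, and the job is handed in when it is done.

Besides the shell and the picture viewer there is one more tool, called after "Emit:" in YAML: its name, and indented under it one key for each argument. jog_arm: Moves the arm, as the interface text tells. Its arguments: {"type":"object","properties":{"plan":{"type":"array","items":{"type":"array"}},"hand":{"type":"number"},"newtons":{"type":"number"}},"required":["plan"]}

```bash
mkdir -p pics; python3 - <<'E'
from rig import status,get_image
import cv2,pickle
s=status.sense();print({k:s[k] for k in('t','tool_pos','orientation','finger_gap')})
d={}
for n in('scene','top'):
    g=get_image(n);d[n]=g;cv2.imwrite(f'pics/{n}0.png',g['image'])
    print(n,g['vertical_fov'],g['cx'],g['cy'],g['rvec'],g['tvec'])
pickle.dump(d,open('d0.pkl','wb'))
E
```

```text
{'t': 0.0, 'tool_pos': array([ 0.22407904, -0.50201005,  0.20489349]), 'orientation': array([-5.67136869e-04,  9.78051377e-01,  2.08363085e-01, -8.02130609e-05]), 'finger_gap': 0.9985632303287544}
scene 42.91688639185487 284.6311271455989 203.55026895596924 [ 1.87035209 -0.74361619  0.45351523] [-0.37828943  0.19873321  1.51430144]
top 44.61682721401234 287.2172753061899 210.49298212684542 [ 2.11770196 -2.17851818  0.13332155] [-0.00855093  0.48523113  1.33149389]
```

View pics/scene0.png

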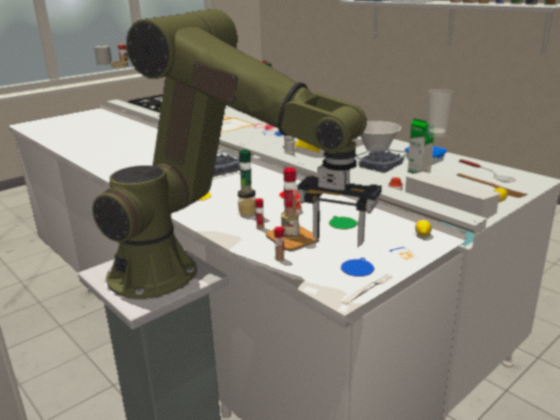

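View pics/top0.png

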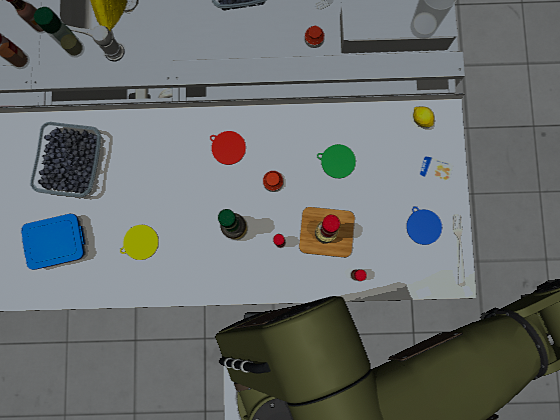

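The red-capped spice jar stands on the tin and board at top-view (330,225), and the green-capped one on the wide jar at (230,220). The mats are at red (229,147), green (338,161), yellow (141,242) and blue (424,226). The timer is at (273,181) and the sachet at (435,168). Two small red-capped decoys are at (279,240) and (359,275).

```bash
cat > h.py <<'E'
import cv2,numpy as np
def K(g):
    f=g['image'].shape[0]/2/np.tan(np.radians(g['vertical_fov'])/2);return np.array([[f,0,g['cx']],[0,f,g['cy']],[0,0,1.]])
def ray(g,uv):
    R=cv2.Rodrigues(np.array(g['rvec'],float))[0];c=-R.T@np.array(g['tvec'],float).ravel()
    d=R.T@np.linalg.inv(K(g))@[uv[0],uv[1],1];return c,d/np.linalg.norm(d)
def plane(g,uv,z):
    c,d=ray(g,uv);return c+d*(z-c[2])/d[2]
def tri(a,ua,b,ub):
    c,d=ray(a,ua);e,f=ray(b,ub)
    t=np.linalg.lstsq(np.c_[d,-f],e-c,rcond=None)[0];p,q=c+t[0]*d,e+t[1]*f
    return (p+q)/2,np.linalg.norm(p-q)
def mask(im,h0,h1,s=110,v=40):
    H=cv2.cvtColor(im,cv2.COLOR_BGR2HSV);h=H[...,0].astype(int)
    m=((h>=h0)&(h<=h1)) if h0<h1 else ((h>=h0)|(h<=h1))
    return (m&(H[...,1]>s)&(H[...,2]>v)).astype(np.uint8)
def blobs(m,box,amin=30,op=0):
    x0,y0,x1,y1=box;k=np.zeros_like(m);k[y0:y1,x0:x1]=m[y0:y1,x0:x1]
    if op:k=cv2.morphologyEx(k,cv2.MORPH_OPEN,cv2.getStructuringElement(cv2.MORPH_ELLIPSE,(op,op)))
    n,_,st,c=cv2.connectedComponentsWithStats(k)
    return [(c[i].round(2),st[i].tolist()) for i in range(1,n) if st[i][4]>=amin]
E
python3 - <<'E'
from h import *;import pickle
d=pickle.load(open('d0.pkl','rb'));T,S=d['top'],d['scene']
C=dict(red=(172,6),green=(50,85),yellow=(22,34),blue=(100,125))
for n,b in dict(red=(200,125,255,170),green=(310,140,365,185),yellow=(115,220,165,265),blue=(400,200,450,250)).items():
    for c,st in blobs(mask(T['image'],*C[n]),b,100,9):print('mat',n,c,st,plane(T,c,.005).round(4))
print('scene green mat');
for c,st in blobs(mask(S['image'],*C['green']),(320,205,370,235)):print(c,st,plane(S,c,.005).round(4))
for c,st in blobs(mask(S['image'],*C['blue']),(335,255,385,280)):print('blue',c,st,plane(S,c,.005).round(4))
cap={}
for n,bt,bs in(('red',(312,205,345,245),(278,160,302,190)),('green',(212,200,250,245),(235,145,256,166))):
    tb=blobs(mask(T['image'],*C[n]),bt);sb=blobs(mask(S['image'],*C[n],80,20),bs)
    print(n,tb,sb)
    if tb and sb:
        print(tri(T,tb[0][0],S,sb[0][0]))
    if tb: print(plane(T,tb[0][0],.222))
for b in((265,230,292,250),(345,265,372,285),(255,165,290,195)):
    for c,st in blobs(mask(T['image'],*C['red']),b):print('other',c,st,plane(T,c,.045).round(3))
E
python3 -c "
import cv2
t=cv2.imread('pics/top0.png')[195:295,200:380];s=cv2.imread('pics/scene0.png')[140:265,225:325]
a=cv2.resize(t,None,fx=3,fy=3,interpolation=2);b=cv2.resize(s,(240,300),interpolation=2)
cv2.imwrite('pics/c0.png',cv2.hconcat([a,b]))"
```

```text
mat red [228.1  147.35] [212, 131, 34, 34, 902] [0.6694 0.1366 0.005 ]
mat green [337.87 160.83] [321, 144, 34, 34, 895] [ 0.6222 -0.1652  0.005 ]
mat yellow [140.3  241.84] [123, 225, 35, 35, 966] [0.4145 0.3775 0.005 ]
mat blue [423.82 226.65] [407, 209, 35, 36, 974] [ 0.4338 -0.3894  0.005 ]
scene green mat
[342.5  222.32] [330, 217, 27, 12, 243] [ 0.6215 -0.1669  0.005 ]
blue [357.2  267.25] [341, 259, 33, 17, 425] [ 0.4327 -0.3917  0.005 ]
red [(array([329.96, 223.95]), [321, 215, 19, 22, 270])] [(array([289.36, 173.75]), [283, 167, 13, 15, 174])]
(array([ 0.42688073, -0.12125505,  0.21789528]), np.float64(0.0021928036048125244))
[ 0.42559909 -0.1202382   0.222     ]
green [(array([226.1 , 217.27]), [218, 209, 17, 17, 204])] [(array([244.33, 155.37]), [240, 150, 10, 12, 104])]
(array([0.44756521, 0.11818001, 0.21580975]), np.float64(0.00248751374236725))
[0.44779345 0.1166417  0.222     ]
other [278.4  239.05] [273, 234, 12, 11, 99] [0.408 0.003 0.045]
other [359.79 274.87] [354, 270, 13, 11, 115] [ 0.309 -0.206  0.045]
other [272.53 180.21] [263, 171, 20, 20, 306] [0.565 0.014 0.045]
```

View pics/c0.png

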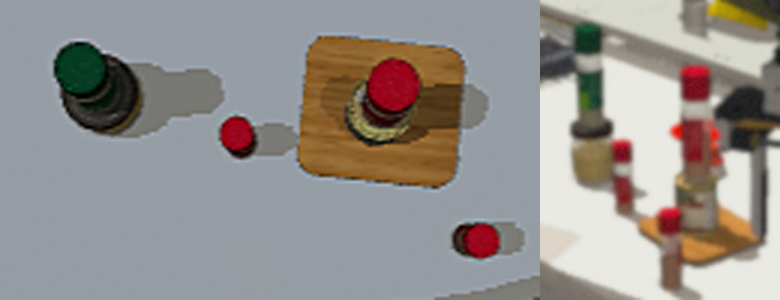

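Emit:
jog_arm:
  plan:
    - [[0.02,-0.01,-0.02],[0,0,-8.25]]
    - [[0.04,-0.03,-0.04],[0,0,-16.5]]
    - [[0.06,-0.045,-0.06],[0,0,-24.7]]
    - [[0.085,-0.06,-0.06],[0,0,-33]]
    - [[0.11,-0.075,-0.06],[0,0,-41.2]]
    - [[0.13,-0.09,-0.06],[0,0,-49.5]]
    - [[0.15,-0.1,-0.06],[0,0,-57.7]]
    - [[0.165,-0.114,-0.06],[0,0,-65.9]]
  hand: 1
  newtons: 15

```text
t: 0.9
tool_pos: [0.329, -0.33, 0.2652]
orientation: [-0.0, 0.705, 0.709, 0.0]
wrist_force: [0.6, 1.0, 0.2]
finger_gap: 1.002
grasp_force: 0.0
```

Emit:
jog_arm:
  plan:
    - [[0.03,0.015,0],[0,0,0]]
    - [[0.07,0.033,0],[0,0,0]]
    - [[0.11,0.052,0],[0,0,0]]
    - [[0.15,0.07,0],[0,0,0]]
    - [[0.185,0.087,0],[0,0,0]]
    - [[0.209,0.098,0],[0,0,0]]
    - [[0.209,0.098,0],[0,0,0]]
    - [[0.209,0.098,0],[0,0,0]]

```text
t: 1.7
tool_pos: [0.4265, -0.1218, 0.2653]
orientation: [-0.0, 0.707, 0.707, -0.0]
wrist_force: [-0.1, -1.2, -0.3]
finger_gap: 1.002
grasp_force: 0.0
```

```bash
python3 - <<'E'
from rig import status,get_image
import cv2
print(status.sense()['tool_pos'].round(4))
g=get_image('wrist');cv2.imwrite('pics/w1.png',g['image']);print(g['tool_from_camera'],g['vertical_fov'])
E
```

```text
[ 0.4265 -0.1218  0.2653]
[[-2.58017672e-05 -9.67009910e-01 -2.54738756e-01  7.24062114e-02]
 [ 9.99999873e-01  1.03465325e-04 -4.94050299e-04 -2.48832192e-03]
 [ 5.04108164e-04 -2.54738736e-01  9.67009784e-01 -1.80248670e-01]
 [ 0.00000000e+00  0.00000000e+00  0.00000000e+00  1.00000000e+00]] 65.53839813635192
```

View pics/w1.png

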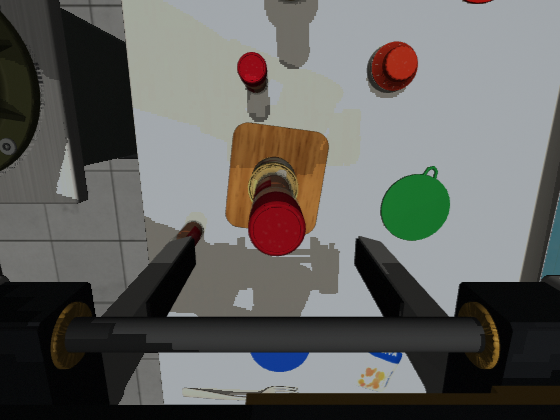

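The cap sits at (277,226), between the fingers. I'm centring on it more exactly.

```bash
cat >> h.py <<'E'
def wplane(g,uv,tool,zw,x90=True):
    "pixel -> world xy on plane z=zw, tool at yaw: x=+Y,y=+X,z down"
    M=np.array(g['tool_from_camera']);d=M[:3,:3]@np.linalg.inv(K(g))@[uv[0],uv[1],1];c=M[:3,3]
    p=c+d*((tool[2]-zw)-c[2])/d[2];return p   # tool-frame offset
E
python3 - <<'E'
from h import *
from rig import status,get_image
s=status.sense();g=get_image('wrist');print(g['cx'],g['cy'])
m=mask(g['image'],172,6)
H=cv2.cvtColor(g['image'],cv2.COLOR_BGR2HSV)
sub=np.zeros_like(m);sub[170:265,235:320]=m[170:265,235:320]
top=((sub>0)&(H[...,2]>130)).astype(np.uint8)
print(H[226,277],H[188,277])
c,_=cv2.findContours(cv2.morphologyEx(top,cv2.MORPH_OPEN,np.ones((5,5))),0,2);c=max(c,key=cv2.contourArea)
(x,y),r=cv2.minEnclosingCircle(c);print(x,y,r,wplane(g,(x,y),s['tool_pos'],.233), r/K(g)[0,0]*.212)
E
```

```text
274.63626291539725 207.47271473802448
[178 229 129] [ 13 119  71]Traceback (most recent call last):
  File "<stdin>", line 9, in <module>
ValueError: max() iterable argument is empty
```

Emit:
jog_arm:
  plan:
    - [[0.002,0,0.02],[0,0,0]]
    - [[0.002,0,0.045],[0,0,0]]
    - [[0.002,0,0.07],[0,0,0]]
    - [[0.002,0,0.09],[0,0,0]]
    - [[0.002,0,0.105],[0,0,0]]
    - [[0.002,0,0.105],[0,0,0]]
    - [[0.002,0,0.105],[0,0,0]]

```text
t: 2.5
tool_pos: [0.4265, -0.1207, 0.161]
orientation: [0.0, 0.708, 0.706, 0.0]
wrist_force: [-0.5, -0.3, -0.2]
finger_gap: 1.003
grasp_force: 0.0
```

Emit:
jog_arm:
  plan:
    - [[0,0,0],[0,0,0]]
    - [[0,0,0],[0,0,0]]
    - [[0,0,0],[0,0,0]]
    - [[0,0,0],[0,0,0]]
    - [[0,0,0],[0,0,0]]
    - [[0,0,0],[0,0,0]]
    - [[0,0,0],[0,0,0]]
    - [[0,0,0],[0,0,0]]
  hand: 0.3
  newtons: 12

```text
t: 3.3
tool_pos: [0.4265, -0.1199, 0.1604]
orientation: [-0.0, 0.707, 0.707, -0.0]
wrist_force: [-0.1, 0.3, 0.1]
finger_gap: 0.438
grasp_force: 12.0
```

Emit:
jog_arm:
  plan:
    - [[0,0,-0.01],[0,0,0]]
    - [[0,0,-0.03],[0,0,0]]
    - [[0,0,-0.05],[0,0,0]]
    - [[0.01,0.02,-0.06],[0,0,0]]
    - [[0.035,0.05,-0.06],[0,0,0]]
    - [[0.065,0.08,-0.06],[0,0,0]]
    - [[0.095,0.11,-0.06],[0,0,0]]
    - [[0.12,0.13,-0.06],[0,0,0]]

```text
t: 4.1
tool_pos: [0.558, 0.0016, 0.2208]
orientation: [0.0, 0.707, 0.707, 0.0]
wrist_force: [-0.1, -0.7, -1.0]
finger_gap: 0.44
grasp_force: 12.0
```

Emit:
jog_arm:
  plan:
    - [[0.03,0.025,0],[0,0,0]]
    - [[0.06,0.05,0],[0,0,0]]
    - [[0.09,0.075,0],[0,0,0]]
    - [[0.115,0.095,0],[0,0,0]]
    - [[0.13,0.107,0],[0,0,0]]
    - [[0.137,0.112,0],[0,0,0]]
    - [[0.137,0.112,0],[0,0,0]]
    - [[0.137,0.112,0],[0,0,0]]

```text
t: 4.9
tool_pos: [0.6684, 0.1361, 0.2207]
orientation: [0.0, 0.708, 0.707, -0.0]
wrist_force: [-0.2, -0.7, -1.1]
finger_gap: 0.437
grasp_force: 12.0
```

Emit:
jog_arm:
  plan:
    - [[0,0,0.025],[0,0,0]]
    - [[0,0,0.055],[0,0,0]]
    - [[0,0,0.085],[0,0,0]]
    - [[0,0,0.11],[0,0,0]]
    - [[0,0,0.127],[0,0,0]]
    - [[0,0,0.135],[0,0,0]]
    - [[0,0,0.138],[0,0,0]]
    - [[0,0,0.138],[0,0,0]]

```text
t: 5.7
tool_pos: [0.6689, 0.1365, 0.0833]
orientation: [0.0, 0.708, 0.707, 0.0]
wrist_force: [-0.2, 0.8, -1.1]
finger_gap: 0.434
grasp_force: 12.0
```

Emit:
jog_arm:
  plan:
    - [[0,0,0.001],[0,0,0]]
    - [[0,0,0.002],[0,0,0]]
    - [[0,0,0.002],[0,0,0]]

```text
t: 6.0
tool_pos: [0.6689, 0.1369, 0.0808]
orientation: [0.0, 0.707, 0.707, 0.0]
wrist_force: [0.3, 1.0, -0.6]
finger_gap: 0.434
grasp_force: 12.0
```

Emit:
jog_arm:
  plan:
    - [[0,0,0.001],[0,0,0]]
    - [[0,0,0.001],[0,0,0]]

```text
t: 6.2
tool_pos: [0.6688, 0.1369, 0.0796]
orientation: [0.0, 0.707, 0.707, 0.0]
wrist_force: [-0.3, -0.3, -0.1]
finger_gap: 0.436
grasp_force: 12.0
```

Emit:
jog_arm:
  plan:
    - [[0,0,0],[0,0,0]]
    - [[0,0,0],[0,0,0]]
    - [[0,0,0],[0,0,0]]
    - [[0,0,0],[0,0,0]]
    - [[0,0,0],[0,0,0]]
    - [[0,0,0],[0,0,0]]
  hand: 1

```text
t: 6.8
tool_pos: [0.6688, 0.1369, 0.0795]
orientation: [-0.0, 0.707, 0.707, 0.0]
wrist_force: [0.1, 0.1, -0.0]
finger_gap: 0.907
grasp_force: 0.0
```

Emit:
jog_arm:
  plan:
    - [[0,0,-0.02],[0,0,0]]
    - [[0,0,-0.05],[0,0,0]]
    - [[0,0,-0.09],[0,0,0]]
    - [[0,0,-0.135],[0,0,0]]
    - [[0,0,-0.18],[0,0,0]]
    - [[0,0,-0.185],[0,0,0]]

```text
t: 7.4
tool_pos: [0.6699, 0.1371, 0.2714]
orientation: [0.003, 0.707, 0.707, 0.004]
wrist_force: [0.0, -0.1, 0.3]
finger_gap: 1.001
grasp_force: 0.0
```

Emit:
jog_arm:
  plan:
    - [[-0.003,-0.03,0],[0,0,0]]
    - [[-0.006,-0.07,0],[0,0,0]]
    - [[-0.01,-0.115,0],[0,0,0]]
    - [[-0.014,-0.155,0],[0,0,0]]
    - [[-0.017,-0.195,0],[0,0,0]]
    - [[-0.019,-0.221,0],[0,0,0]]
    - [[-0.019,-0.221,0],[0,0,0]]
    - [[-0.019,-0.221,0],[0,0,0]]

```text
t: 8.2
tool_pos: [0.4479, 0.118, 0.2646]
orientation: [0.0, 0.707, 0.707, 0.0]
wrist_force: [-0.6, 0.7, 0.0]
finger_gap: 1.002
grasp_force: 0.0
```

```bash
python3 - <<'E'
from h import *
from rig import status,get_image
s=status.sense();g=get_image('wrist');print(s['tool_pos'])
im=g['image'];cv2.imwrite('pics/w2.png',im)
m=mask(im,50,85,110,40)
for c,st in blobs(m,(200,120,350,300),200):
    print(c,st,wplane(g,c,s['tool_pos'],.233))
g=get_image('top');m=mask(g['image'],172,6)
for c,st in blobs(m,(190,100,265,175),50):print(c,st)
cv2.imwrite('pics/t2.png',cv2.hconcat([im[100:320,160:400],cv2.resize(g['image'][110:280,200:350],(194,220))]))
E
```

```text
[0.44789216 0.11804806 0.2645989 ]
[227.11 145.05] [210, 125, 36, 39, 859]
```

View pics/t2.png

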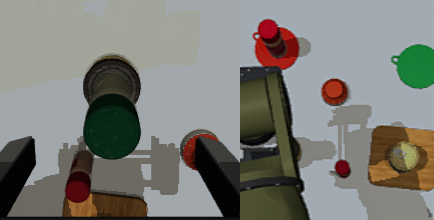

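The crop shows the red jar standing on its mat and the green cap centred at wrist (272,228). Next I grip the green jar.

Emit:
jog_arm:
  plan:
    - [[0.002,-0.003,0.02],[0,0,0]]
    - [[0.002,-0.003,0.045],[0,0,0]]
    - [[0.002,-0.003,0.07],[0,0,0]]
    - [[0.002,-0.003,0.09],[0,0,0]]
    - [[0.002,-0.003,0.104],[0,0,0]]
    - [[0.002,-0.003,0.104],[0,0,0]]
    - [[0.002,-0.003,0.104],[0,0,0]]

```text
t: 9.0
tool_pos: [0.4452, 0.12, 0.1606]
orientation: [-0.0, 0.707, 0.707, -0.0]
wrist_force: [0.2, -0.7, 0.4]
finger_gap: 0.997
grasp_force: 0.0
```

Emit:
jog_arm:
  plan:
    - [[0,0,0],[0,0,0]]
    - [[0,0,0],[0,0,0]]
    - [[0,0,0],[0,0,0]]
    - [[0,0,0],[0,0,0]]
    - [[0,0,0],[0,0,0]]
    - [[0,0,0],[0,0,0]]
    - [[0,0,0],[0,0,0]]
    - [[0,0,0],[0,0,0]]
  hand: 0.3
  newtons: 12

```text
t: 9.8
tool_pos: [0.4448, 0.12, 0.1605]
orientation: [0.0, 0.707, 0.707, 0.0]
wrist_force: [0.3, 0.2, 0.8]
finger_gap: 0.435
grasp_force: 12.0
```

Emit:
jog_arm:
  plan:
    - [[0,0,-0.01],[0,0,0]]
    - [[0,0,-0.03],[0,0,0]]
    - [[0,0,-0.05],[0,0,0]]
    - [[-0.01,0.015,-0.06],[0,0,0]]
    - [[-0.03,0.035,-0.06],[0,0,0]]
    - [[-0.06,0.06,-0.06],[0,0,0]]
    - [[-0.09,0.085,-0.06],[0,0,0]]
    - [[-0.12,0.105,-0.06],[0,0,0]]

```text
t: 10.6
tool_pos: [0.5506, -0.0014, 0.221]
orientation: [0.0, 0.707, 0.707, 0.0]
wrist_force: [0.1, 0.5, -1.1]
finger_gap: 0.433
grasp_force: 12.0
```

Emit:
jog_arm:
  plan:
    - [[-0.035,0.02,0],[0,0,0]]
    - [[-0.07,0.035,0],[0,0,0]]
    - [[-0.105,0.05,0],[0,0,0]]
    - [[-0.135,0.062,0],[0,0,0]]
    - [[-0.155,0.069,0],[0,0,0]]
    - [[-0.165,0.072,0],[0,0,0]]
    - [[-0.165,0.072,0],[0,0,0]]
    - [[-0.165,0.072,0],[0,0,0]]

```text
t: 11.4
tool_pos: [0.6213, -0.1643, 0.2207]
orientation: [-0.0, 0.707, 0.707, 0.0]
wrist_force: [-0.7, -0.2, -1.1]
finger_gap: 0.431
grasp_force: 12.0
```

Emit:
jog_arm:
  plan:
    - [[0,0,0.025],[0,0,0]]
    - [[0,0,0.055],[0,0,0]]
    - [[0,0,0.085],[0,0,0]]
    - [[0,0,0.11],[0,0,0]]
    - [[0,0,0.127],[0,0,0]]
    - [[0,0,0.135],[0,0,0]]
    - [[0,0,0.138],[0,0,0]]
    - [[0,0,0.138],[0,0,0]]

```text
t: 12.2
tool_pos: [0.6217, -0.1647, 0.0831]
orientation: [0.0, 0.707, 0.707, 0.0]
wrist_force: [-0.1, 1.1, -0.5]
finger_gap: 0.433
grasp_force: 12.0
```

Emit:
jog_arm:
  plan:
    - [[0,0,0.001],[0,0,0]]
    - [[0,0,0.002],[0,0,0]]
    - [[0,0,0.003],[0,0,0]]
    - [[0,0,0.003],[0,0,0]]

```text
t: 12.6
tool_pos: [0.6217, -0.1652, 0.0797]
orientation: [0.0, 0.707, 0.707, 0.0]
wrist_force: [-0.1, -0.1, 0.2]
finger_gap: 0.439
grasp_force: 12.0
```

Emit:
jog_arm:
  plan:
    - [[0,0,0],[0,0,0]]
    - [[0,0,0],[0,0,0]]
    - [[0,0,0],[0,0,0]]
    - [[0,0,0],[0,0,0]]
    - [[0,0,0],[0,0,0]]
    - [[0,0,0],[0,0,0]]
  hand: 1

```text
t: 13.2
tool_pos: [0.6215, -0.1651, 0.0795]
orientation: [0.0, 0.707, 0.707, 0.0]
wrist_force: [0.3, -0.1, -0.1]
finger_gap: 0.906
grasp_force: 0.0
```

Emit:
jog_arm:
  plan:
    - [[0,0,-0.02],[0,0,0]]
    - [[0,0,-0.05],[0,0,0]]
    - [[0,0,-0.09],[0,0,0]]
    - [[0,0,-0.135],[0,0,0]]
    - [[0,0,-0.18],[0,0,0]]
    - [[0,0,-0.185],[0,0,0]]

```text
t: 13.8
tool_pos: [0.6227, -0.1655, 0.271]
orientation: [0.004, 0.707, 0.707, 0.002]
wrist_force: [-0.2, -0.5, 0.5]
finger_gap: 1.004
grasp_force: 0.0
```

Emit:
jog_arm:
  plan:
    - [[0.005,-0.03,0],[0,0,0]]
    - [[0.015,-0.07,0],[0,0,0]]
    - [[0.025,-0.115,0],[0,0,0]]
    - [[0.035,-0.155,0],[0,0,0]]
    - [[0.044,-0.185,0],[0,0,0]]
    - [[0.044,-0.195,0],[0,0,0]]
    - [[0.044,-0.195,0],[0,0,0]]
    - [[0.044,-0.195,0],[0,0,0]]

```text
t: 14.6
tool_pos: [0.4273, -0.1213, 0.2644]
orientation: [0.0, 0.707, 0.707, 0.0]
wrist_force: [0.3, -0.1, 0.4]
finger_gap: 1.002
grasp_force: 0.0
```

```bash
python3 - <<'E'
from h import *
from rig import status,get_image
s=status.sense();w=get_image('wrist');print(s['tool_pos']);t=get_image('top')
import pickle;pickle.dump((s['tool_pos'],w,t),open('d3.pkl','wb'))
cv2.imwrite('pics/t3.png',cv2.hconcat([w['image'][60:300,160:400],cv2.resize(t['image'][110:290,195:395],None,fx=2.4,fy=2.4)[:240]]) if 0 else w['image'])
cv2.imwrite('pics/t3b.png',cv2.resize(t['image'][110:290,195:395],None,fx=3,fy=3,interpolation=2))
E
```

```text
[ 0.42726337 -0.12129284  0.26437152]
```

View pics/t3.png

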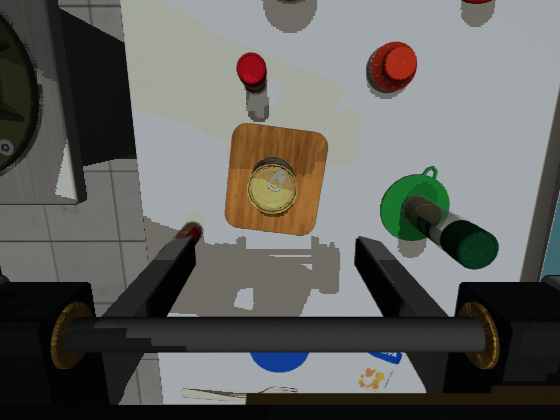

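View pics/t3b.png

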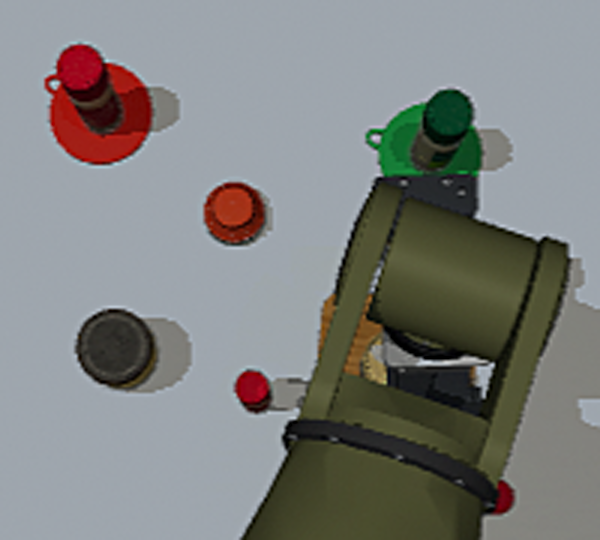

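The wrist view shows the tin's gold top at about (272,189). In the top crop, both spice jars stand on their mats and the lid is at (115,346), which is top pixel (233.3,225.3).

```bash
python3 - <<'E'
from h import *;import pickle
p,w,t=pickle.load(open('d3.pkl','rb'))
for n,g,box in(('tin',w,(240,150,305,220)),('lid',t,(215,205,255,245))):
    x0,y0,x1,y1=box;im=cv2.resize(g['image'][y0:y1,x0:x1],None,fx=4,fy=4,interpolation=2)
    r=(22,30) if n=='tin' else (10,16)
    c=cv2.HoughCircles(cv2.cvtColor(im,6),cv2.HOUGH_GRADIENT,1,300,param1=100,param2=15,minRadius=r[0]*4,maxRadius=r[1]*4)
    x,y,R=c[0,0]/4;u=(x+x0-.4,y+y0-.4);print(n,u,R)
    if n=='tin':q=wplane(g,u,p,.086);print(q,'world',p[0]+q[1],p[1]+q[0])
    else:print(plane(g,u,.086))
q=wplane(w,(272,189),p,.086);print('eye',q)
print(plane(t,(233.3,225.3),.086))
E
```

```text
tin (np.float32(272.225), np.float32(188.225)) 24.9
[ 0.00021052 -0.00536688  0.17837152] world 0.42189649176522737 -0.12108232074894809
lid (np.float32(232.975), np.float32(225.225)) 12.9
[0.44370225 0.11673258 0.086     ]
eye [-0.00067341 -0.00562058  0.17837152]
[0.44348608 0.11590524 0.086     ]
```

Emit:
jog_arm:
  plan:
    - [[0,-0.005,0.035],[0,0,0]]
    - [[0,-0.005,0.08],[0,0,0]]
    - [[0,-0.005,0.125],[0,0,0]]
    - [[0,-0.005,0.165],[0,0,0]]
    - [[0,-0.005,0.2],[0,0,0]]
    - [[0,-0.005,0.222],[0,0,0]]
    - [[0,-0.005,0.231],[0,0,0]]
    - [[0,-0.005,0.231],[0,0,0]]

```text
t: 15.5
tool_pos: [0.4215, -0.1209, 0.0325]
orientation: [-0.001, 0.707, 0.707, -0.0]
wrist_force: [0.3, -0.5, 1.1]
finger_gap: 0.999
grasp_force: 0.0
```

Emit:
jog_arm:
  plan:
    - [[0,0,0],[0,0,0]]
    - [[0,0,0],[0,0,0]]
    - [[0,0,0],[0,0,0]]
    - [[0,0,0],[0,0,0]]
    - [[0,0,0],[0,0,0]]
    - [[0,0,0],[0,0,0]]
    - [[0,0,0],[0,0,0]]
  hand: 0.45
  newtons: 15

```text
t: 16.2
tool_pos: [0.4219, -0.1211, 0.0339]
orientation: [0.0, 0.707, 0.707, 0.0]
wrist_force: [1.0, 0.2, 5.4]
finger_gap: 0.606
grasp_force: 15.0
```

Emit:
jog_arm:
  plan:
    - [[0,0,-0.008],[0,0,0]]
    - [[0,0,-0.025],[0,0,0]]
    - [[0,0,-0.045],[0,0,0]]
    - [[-0.015,0.002,-0.06],[0,0,0]]
    - [[-0.045,0.004,-0.06],[0,0,0]]
    - [[-0.08,0.007,-0.06],[0,0,0]]
    - [[-0.115,0.01,-0.06],[0,0,0]]
    - [[-0.15,0.012,-0.06],[0,0,0]]

```text
t: 17.0
tool_pos: [0.4331, -0.2722, 0.0937]
orientation: [-0.0, 0.707, 0.707, -0.0]
wrist_force: [-0.4, -1.0, -1.3]
finger_gap: 0.606
grasp_force: 15.0
```

Emit:
jog_arm:
  plan:
    - [[-0.03,0,0],[0,0,0]]
    - [[-0.06,0,0],[0,0,0]]
    - [[-0.09,0,0],[0,0,0]]
    - [[-0.11,0,0],[0,0,0]]
    - [[-0.119,0,0],[0,0,0]]
    - [[-0.119,0,0],[0,0,0]]
    - [[-0.119,0,0],[0,0,0]]

```text
t: 17.7
tool_pos: [0.4333, -0.389, 0.0933]
orientation: [-0.0, 0.707, 0.707, 0.0]
wrist_force: [0.4, -0.3, -2.0]
finger_gap: 0.611
grasp_force: 15.0
```

Emit:
jog_arm:
  plan:
    - [[-0.001,0,0.015],[0,0,0]]
    - [[-0.001,0,0.03],[0,0,0]]
    - [[-0.001,0,0.045],[0,0,0]]
    - [[-0.001,0,0.057],[0,0,0]]
    - [[-0.001,0,0.063],[0,0,0]]
    - [[-0.001,0,0.066],[0,0,0]]
    - [[-0.001,0,0.066],[0,0,0]]

```text
t: 18.4
tool_pos: [0.4333, -0.391, 0.0272]
orientation: [-0.0, 0.707, 0.707, 0.0]
wrist_force: [0.0, -0.3, -1.8]
finger_gap: 0.606
grasp_force: 15.0
```

Emit:
jog_arm:
  plan:
    - [[0,0,0.001],[0,0,0]]
    - [[0,0,0.002],[0,0,0]]
    - [[0,0,0.002],[0,0,0]]

```text
t: 18.7
tool_pos: [0.4334, -0.3911, 0.0257]
orientation: [0.0, 0.707, 0.707, -0.0]
wrist_force: [-0.4, 0.3, -1.5]
finger_gap: 0.607
grasp_force: 15.0
```

Emit:
jog_arm:
  plan:
    - [[0,0,0.001],[0,0,0]]
    - [[0,0,0.001],[0,0,0]]

```text
t: 18.9
tool_pos: [0.4335, -0.3912, 0.0249]
orientation: [0.0, 0.707, 0.707, -0.0]
wrist_force: [-1.4, 0.6, 3.1]
finger_gap: 0.607
grasp_force: 15.0
```

Contact. Release, then over to the wide jar.

Emit:
jog_arm:
  plan:
    - [[0,0,0],[0,0,0]]
    - [[0,0,0],[0,0,0]]
    - [[0,0,0],[0,0,0]]
    - [[0,0,0],[0,0,0]]
    - [[0,0,0],[0,0,0]]
    - [[0,0,0],[0,0,0]]
  hand: 1

```text
t: 19.5
tool_pos: [0.4333, -0.391, 0.0244]
orientation: [0.0, 0.707, 0.707, -0.0]
wrist_force: [-0.2, 0.1, -0.1]
finger_gap: 0.997
grasp_force: 0.0
```

Emit:
jog_arm:
  plan:
    - [[0,0,-0.02],[0,0,0]]
    - [[0,0,-0.05],[0,0,0]]
    - [[0,0,-0.09],[0,0,0]]
    - [[0,0,-0.13],[0,0,0]]
    - [[0.03,0,-0.15],[0,0,0]]
    - [[0.07,0.002,-0.15],[0,0,0]]
    - [[0.11,0.003,-0.15],[0,0,0]]
    - [[0.15,0.004,-0.15],[0,0,0]]

```text
t: 20.3
tool_pos: [0.4372, -0.2396, 0.1746]
orientation: [0.0, 0.708, 0.707, 0.0]
wrist_force: [1.4, -0.1, -0.4]
finger_gap: 0.995
grasp_force: 0.0
```

Emit:
jog_arm:
  plan:
    - [[0.045,0,0],[0,0,0]]
    - [[0.09,0.001,0],[0,0,0]]
    - [[0.135,0.002,0],[0,0,0]]
    - [[0.18,0.003,0],[0,0,0]]
    - [[0.225,0.005,0],[0,0,0]]
    - [[0.27,0.006,0],[0,0,0]]
    - [[0.31,0.006,0],[0,0,0]]
    - [[0.34,0.006,0],[0,0,0]]

```text
t: 21.1
tool_pos: [0.4434, 0.1012, 0.1746]
orientation: [0.0, 0.707, 0.707, 0.0]
wrist_force: [-0.6, -0.7, 0.4]
finger_gap: 0.996
grasp_force: 0.0
```

Emit:
jog_arm:
  plan:
    - [[0.015,0,0],[0,0,0]]
    - [[0.017,0,0],[0,0,0]]
    - [[0.017,0,0],[0,0,0]]

```text
t: 21.4
tool_pos: [0.4437, 0.1159, 0.1744]
orientation: [0.0, 0.707, 0.707, -0.0]
wrist_force: [0.5, 0.6, 0.5]
finger_gap: 1.004
grasp_force: 0.0
```

```bash
python3 - <<'E'
from h import *
from rig import status,get_image
s=status.sense();w=get_image('wrist');t=get_image('top');p=s['tool_pos'];print(p)
a=w['image'][60:340,140:420];b=cv2.resize(t['image'][190:260,380:470],(360,280),interpolation=2)
cv2.imwrite('pics/c4.png',cv2.hconcat([a,b]))
im=cv2.resize(w['image'][100:260,200:350],None,fx=2,fy=2,interpolation=2)
c=cv2.HoughCircles(cv2.cvtColor(im,6),cv2.HOUGH_GRADIENT,1,400,param1=80,param2=15,minRadius=50,maxRadius=100)
x,y,R=c[0,0]/2;u=(x+200,y+100);q=wplane(w,u,p,.086);print(u,R,'exp',.0325/(p[2]-.086+.18)*326,q)
for c,st in blobs(mask(t['image'],100,125),(400,200,450,250),50):print(c,st)
E
```

```text
[0.44367505 0.1158607  0.17441064]
(np.float32(275.25), np.float32(203.75)) 38.05 exp 39.47309953484746 [ 0.00490004 -0.00210299  0.08841064]
[419.01 227.63] [407, 206, 34, 39, 485]
```

View pics/c4.png

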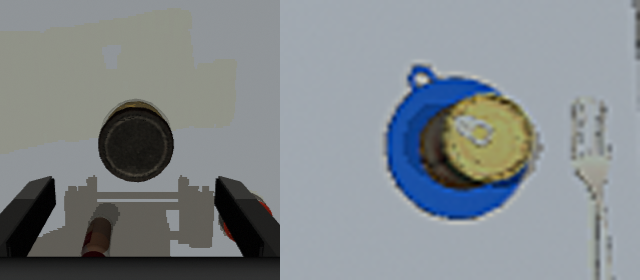

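The tin stands on the blue mat. The lid is centred between the open fingers at wrist (275,204). Next I descend.

Emit:
jog_arm:
  plan:
    - [[0.002,-0.001,0.02],[0,0,0]]
    - [[0.002,-0.001,0.05],[0,0,0]]
    - [[0.002,-0.001,0.08],[0,0,0]]
    - [[0.002,-0.001,0.11],[0,0,0]]
    - [[0.002,-0.001,0.13],[0,0,0]]
    - [[0.002,-0.001,0.14],[0,0,0]]
    - [[0.002,-0.001,0.143],[0,0,0]]
    - [[0.002,-0.001,0.143],[0,0,0]]

```text
t: 22.3
tool_pos: [0.4431, 0.1177, 0.0319]
orientation: [0.0, 0.708, 0.707, 0.0]
wrist_force: [0.6, -0.5, -0.4]
finger_gap: 1.005
grasp_force: 0.0
```

Emit:
jog_arm:
  plan:
    - [[0,0,0],[0,0,0]]
    - [[0,0,0],[0,0,0]]
    - [[0,0,0],[0,0,0]]
    - [[0,0,0],[0,0,0]]
    - [[0,0,0],[0,0,0]]
    - [[0,0,0],[0,0,0]]
  hand: 0.55
  newtons: 25

```text
t: 22.9
tool_pos: [0.4432, 0.1181, 0.0319]
orientation: [0.0, 0.707, 0.707, 0.0]
wrist_force: [0.5, -0.9, 5.5]
finger_gap: 0.707
grasp_force: 25.0
```

Emit:
jog_arm:
  plan:
    - [[0,0,-0.008],[0,0,0]]
    - [[0,0,-0.025],[0,0,0]]
    - [[0.01,-0.001,-0.045],[0,0,0]]
    - [[0.03,-0.003,-0.055],[0,0,0]]
    - [[0.06,-0.006,-0.055],[0,0,0]]
    - [[0.09,-0.01,-0.055],[0,0,0]]
    - [[0.12,-0.014,-0.055],[0,0,0]]
    - [[0.15,-0.017,-0.055],[0,0,0]]

```text
t: 23.7
tool_pos: [0.425, 0.269, 0.0864]
orientation: [-0.0, 0.707, 0.707, -0.001]
wrist_force: [1.2, -0.5, -4.2]
finger_gap: 0.709
grasp_force: 25.0
```

Emit:
jog_arm:
  plan:
    - [[0.03,-0.003,0],[0,0,0]]
    - [[0.06,-0.006,0],[0,0,0]]
    - [[0.085,-0.009,0],[0,0,0]]
    - [[0.102,-0.012,0],[0,0,0]]
    - [[0.109,-0.012,0],[0,0,0]]
    - [[0.109,-0.012,0],[0,0,0]]
    - [[0.109,-0.012,0],[0,0,0]]

```text
t: 24.4
tool_pos: [0.4141, 0.3762, 0.0863]
orientation: [0.0, 0.708, 0.707, -0.0]
wrist_force: [-0.2, -1.6, -3.6]
finger_gap: 0.706
grasp_force: 25.0
```

Emit:
jog_arm:
  plan:
    - [[0.001,0,0.012],[0,0,0]]
    - [[0.001,0,0.025],[0,0,0]]
    - [[0.001,0,0.036],[0,0,0]]
    - [[0.001,0,0.043],[0,0,0]]
    - [[0.001,0,0.047],[0,0,0]]
    - [[0.001,0,0.048],[0,0,0]]
    - [[0.001,0,0.048],[0,0,0]]

```text
t: 25.1
tool_pos: [0.414, 0.3781, 0.0385]
orientation: [0.0, 0.707, 0.707, 0.0]
wrist_force: [0.7, 0.2, -3.5]
finger_gap: 0.708
grasp_force: 25.0
```

Emit:
jog_arm:
  plan:
    - [[0,0,0.001],[0,0,0]]
    - [[0,0,0.0015],[0,0,0]]
    - [[0,0,0.0015],[0,0,0]]

```text
t: 25.4
tool_pos: [0.414, 0.3781, 0.0371]
orientation: [-0.0, 0.707, 0.707, 0.0]
wrist_force: [-0.2, 0.7, -3.4]
finger_gap: 0.706
grasp_force: 25.0
```

Emit:
jog_arm:
  plan:
    - [[0,0,0.0005],[0,0,0]]
    - [[0,0,0.001],[0,0,0]]
    - [[0,0,0.001],[0,0,0]]

```text
t: 25.7
tool_pos: [0.414, 0.3781, 0.0369]
orientation: [0.0, 0.707, 0.707, 0.0]
wrist_force: [-5.6, -3.9, 8.4]
finger_gap: 0.704
grasp_force: 25.0
```

Firm contact with the mat, so I release and retreat.

Emit:
jog_arm:
  plan:
    - [[0,0,0],[0,0,0]]
    - [[0,0,0],[0,0,0]]
    - [[0,0,0],[0,0,0]]
    - [[0,0,0],[0,0,0]]
    - [[0,0,0],[0,0,0]]
    - [[0,0,0],[0,0,0]]
  hand: 1

```text
t: 26.3
tool_pos: [0.4139, 0.378, 0.0359]
orientation: [-0.0, 0.707, 0.707, -0.0]
wrist_force: [-0.3, 0.1, 0.0]
finger_gap: 1.0
grasp_force: 0.0
```

Emit:
jog_arm:
  plan:
    - [[0,0,-0.02],[0,0,0]]
    - [[0,0,-0.05],[0,0,0]]
    - [[0,0,-0.09],[0,0,0]]
    - [[0,0,-0.13],[0,0,0]]
    - [[0,0,-0.17],[0,0,0]]
    - [[-0.03,0,-0.19],[0,0,0]]
    - [[-0.07,0,-0.2],[0,0,0]]
    - [[-0.11,0,-0.2],[0,0,0]]

```text
t: 27.1
tool_pos: [0.414, 0.2672, 0.2374]
orientation: [0.0, 0.707, 0.707, 0.001]
wrist_force: [-0.0, -0.2, -0.9]
finger_gap: 1.0
grasp_force: 0.0
```

Emit:
jog_arm:
  plan:
    - [[-0.045,0,0],[0,0,0]]
    - [[-0.09,0,0],[0,0,0]]
    - [[-0.135,0,0],[0,0,0]]
    - [[-0.18,0,0],[0,0,0]]
    - [[-0.22,0,0],[0,0,0]]
    - [[-0.25,0,0],[0,0,0]]
    - [[-0.25,0,0],[0,0,0]]
    - [[-0.25,0,0],[0,0,0]]

```text
t: 27.9
tool_pos: [0.4137, 0.0178, 0.236]
orientation: [0.0, 0.708, 0.706, 0.0]
wrist_force: [0.3, -0.6, 0.1]
finger_gap: 1.001
grasp_force: 0.0
```

```bash
python3 - <<'E'
from h import *
from rig import status,get_image
print(status.sense()['t'])
t=get_image('top');s=get_image('scene');im=t['image']
cv2.imwrite('pics/f.png',cv2.resize(im[100:300,90:470],None,fx=2,fy=2,interpolation=2))
cap=lambda m,b,**k:blobs(m,b,**k)
gray=cv2.cvtColor(im,6)
for n,b,r,z in(('lid',(115,215,170,265),(10,16),.091),('tin',(400,195,460,250),(9,15),.077),('redcap',(205,115,250,150),(6,11),.152),('greencap',(325,125,365,165),(6,11),.152)):
    x0,y0,x1,y1=b;g=cv2.resize(gray[y0:y1,x0:x1],None,fx=6,fy=6,interpolation=2)
    c=cv2.HoughCircles(g,cv2.HOUGH_GRADIENT,1,400,param1=80,param2=12,minRadius=r[0]*6,maxRadius=r[1]*6)
    if c is None:print(n,None);continue
    x,y,R=c[0,0]/6;print(n,(x+x0,y+y0),R,plane(t,(x+x0-.4,y+y0-.4),z))
E
```

```text
27.9
lid (np.float32(131.25), np.float32(240.25)) 13.05 [0.41331348 0.37604522 0.091     ]
tin (np.float32(431.58334), np.float32(224.08333)) 10.766666 [ 0.43404997 -0.39001457  0.077     ]
redcap (np.float32(223.75), np.float32(133.75)) 10.166667 [0.66644389 0.12997245 0.152     ]
greencap (np.float32(344.75), np.float32(148.08333)) 8.416667 [ 0.62085809 -0.16828996  0.152     ]
```

View pics/f.png

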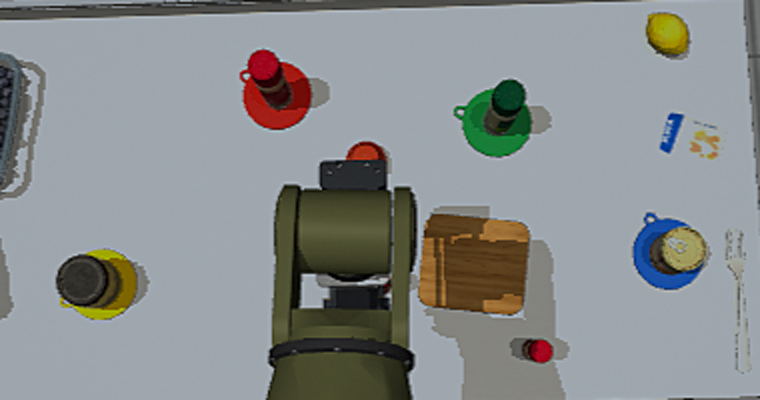

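All four stand upright on their mats: red (265,64), green (508,98), lid (86,281) and tin (683,250) in the 2x crop. Each is measured within about 5 mm of its mat's centre, except red, whose circle fit is poor (7 mm off). Handing in.

```bash
python3 -c "
from rig import order
print(order.sign_off())"
```

```text
the job is handed in; nothing more can be done
None
```

I took both stacks apart, stood all four things upright on their own mats (each measured within 7 mm of its mat's centre) without dropping or tipping any, and handed the job in at about 28 s; the sign-off returned no verdict.

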